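# Tip up and hand out the flush order pager

## Robot

A 6-joint arm with a two-finger parallel gripper is mounted at the origin on the work surface; the furniture and walls round the work are solid. World frame = base frame: x ahead of the robot, y to its left, z up, the work surface at z = 0. Lengths are in m, angles in rad, forces in N, time in s.
With the tool pointing down it reaches from about 0.425 to 0.925 m from the base axis. Payload 12.5 kg.
Tool frame: the origin (TCP) lies at the very end of the fingers, on their centre line; the grasp point (between the pads) lies 19 mm behind it; z points along the fingers, y is the line along which they close (so a half turn about z gives the same grasp; the last joint's range is limited). The gripper opens to 85 mm and grips with 20 to 120 N. Pads are 22 mm wide; open, the fingers measure 114 mm over their backs; the gripper's body (76 mm by 85 mm) begins 54 mm behind the grasp point. The pads swing forward as they close: fully open they stand 13 mm farther back than shut.
Start: joints at [1.023, 0.491, 1.559, -0, 1.092, -0.106], TCP at [0.267, 0.565, 0.231] pointing down, gripper open.
Joint ranges: [-3.1, 3.1], [-0.84, 2.19], [0.05, 2.79], [-1.13, 4.28], [0.06, 2.93], [-2.69, 2.69]. Speed limits (rad/s): [2.22, 2.22, 2.79, 3.14, 3.14, 3.14].

## Interface

Orientations are given as a 3x3 rotation matrix whose columns are the frame's x, y, z axes.
In Python, from cell import * gives the robot as it stands.
- The arm moves only by the shell command python3 -m jog 'ROWS'. ROWS is a JSON object of lists of equal length, an entry for each row: "slide": the shift along the tool's x, y, z in mm, a list of three; "dr": the turn, a rotation vector about the tool's x, y, z in rad, a list of three; "jaw": the finger opening in mm, from 0 to 85.4. In form: {"slide": [[dx, dy, dz], ...], "dr": [[rx, ry, rz], ...], "jaw": [jaw, ...]}. A call has 1 to 8 rows; each row shifts and turns the commanded pose from where the row before left it, along the tool's axes as they then stand; what a row does not reach is not made up. A row lasts 1/10 s, in which the tool goes at most 50 mm and 8.59 degrees, less where a joint would pass 70% of its speed; a pose out of reach is approached as far as the arm can. A call with a gripper value outside its range is refused whole. The fingers move at their own pace and stop on an object; the grip force is fixed at half the most. Time passes only in rows, so rows that do not move let the fingers close. It gives the time, the measured TCP pose, the force, the opening and the grip force at its end, in the units of the state.
- get_state(): the state, without advancing time (a new reading comes with each control period).
- snapshot(name): name is "scene" or "top" or "wrist"; returns (picture, depth): 384x512x3 uint8, red, green, blue; 384x512 float32, m along the optical axis (not along the pixel's ray), 0 where there is no reading.
- camera_model(name): a dict with "K" (3x3 intrinsics, pixels), "dist" ([k1, k2, p1, p2, k3] as OpenCV has them; the pictures are not rectified), "xyz" and "rotation" of the camera in the world. Camera axes: x right, y down, z forward; pixel columns grow to the right and rows downward; lengths in m; the calibration is good to about 2 mm. A picture is of the moment at which its call begins: read the wrist's pose just before it. camera_model takes no time and is no camera call; for the wrist camera it gives the pose at the moment of the call.
- job_done(): hands the job in; it is judged then, once.
The state is a dict: "clock": time; "joint_pos": joint angles; "dq": joint speeds; "tau": joint torques, N m; "tcp_pos": TCP position; "ee_rot": TCP orientation; "contact_force": force on the tool from outside, world axes, zero at the start; "ft_torque": the same for the moment, N m; "grip_width": opening from 0.0 (shut) to 1.0 (fully open); "grasp_force": force on a finger pad.
Only numpy, scipy, OpenCV 4.12 (cv2) and the standard library are available. Lean on these libraries where they do the work, as an engineer would, in place of code of your own. Each camera call takes 0.05 s, during which the arm holds its last target. There are 200 camera calls.

## Task

The order on the white board is ready, and the long order pager must go out with it. Press the pager down at its end with the round ribbed thumb pad so that its other end tips up out of the dock, then take it by the raised end and lay it flat, right side up, on the free part of the board beside the bread roll. Do not drop it, and leave the roll and the square pager where they are.

Things in the scene. Friction and masses are not known exactly. Their poses are not given: they have to be found in the camera images.
- long_pager_mid (a point): Centre of the long order pager: loose black tile 120 (x) x 50 (y) x 12 (z) mm, 0.1 kg, lying face up, its top flush with its dock. x runs from the end with the thumb pad (-x) to the end with a dark strip and three white dots (+x). The pad, round, ribbed, grey, 25 mm wide, is centred 42 mm towards -x on the top face. Once tipped, grip it across its 50 mm width at the raised +x end.
- dock_long: Grey docking box of the long pager, fixed, 147 x 75 x 40 mm; origin on the bench under the pager's centre, same axes. Gaps round the pager are under 4 mm. The pager lies on a 40 mm wide seat pivoted at half its height 18 mm from its centre towards -x. Some 5 N on the pad sinks it 6 to 8 mm to a stop and tips the pager 0.36 rad, its +x end then 27 mm above the dock; the stiff pivot stays tipped when let go.
- square_pager_mid (a point): Centre of the square order pager, which stays in its dock: a black tile 74 x 70 x 12 mm of the same make with a thumb pad too, flush in a dock of 101 x 95 x 40 mm. The two docks stand side by side, either one on the left.
- serving_board: White chopping board used for serving, fixed, 226 (x) x 316 (y) x 13 (z) mm; origin at the centre of its underside, x away from the robot, its top at 13 mm. The half nearer the robot (x from -113 to about +5 mm) is free.
- roll: Toasted bread roll lying on the farther half of the board along its y axis, 87 x 235 x 49 mm, 0.11 kg, loose; origin at the centre of its underside.

How it is judged:
By the outcome, as a careful person would: the job done as asked, in the order asked, and still so for the second after the job is handed in, with the robot touching nothing.
It also fails if it takes over 48 s, if anything falls off the work surface, if the arm or the gripper's body presses on something with over 40 N, if the wrist force passes 120 N, or if a joint passes its speed limit or range.

## Working session

There is one attempt and no reset: what is moved stays moved. The work goes in short steps, Python scripts to look and compute and a shell command to move; the robot and the scene stay as the last step left them, time stands still between calls to the robot, and variables do not carry over. Pictures are saved under pics/ and viewed, at most 10 in all, crops included, and the job is handed in when it is done.

```bash
mkdir -p pics; ls; python3 - <<'E'
from cell import *
import cv2,numpy as np
s=get_state();print(s)
for n in("top","scene"):
    p,d=snapshot(n);cv2.imwrite(f"pics/{n}0.png",p[:,:,::-1]);np.save(f"pics/{n}0.npy",d)
    print(n,camera_model(n))
E
```

```text
pics
{'clock': 0.0, 'joint_pos': array([ 1.02337418e+00,  4.91568209e-01,  1.55944271e+00,  4.06964187e-06,
        1.09171093e+00, -1.05603710e-01]), 'dq': array([ 1.47631986e-03, -9.39856685e-05,  1.05060981e-04,  1.73931716e-03,
        4.68376330e-04, -6.52851604e-04]), 'tau': array([ 2.00015770e-04, -6.18455386e+01, -2.61594415e+01, -1.42013382e-04,
        4.04928258e-03, -2.54917452e-06]), 'tcp_pos': array([0.26710311, 0.56480096, 0.23072469]), 'ee_rot': array([[-9.03974783e-01,  4.27585363e-01, -5.90816246e-04],
       [ 4.27585753e-01,  9.03974279e-01, -9.62305460e-04],
       [ 1.22614961e-04, -1.12252448e-03, -9.99999362e-01]]), 'contact_force': array([ 0.82806226,  0.52020127, -0.39952153]), 'ft_torque': array([-0.00110241,  0.03351763,  0.04274168]), 'grasp_force': 0.0, 'grip_width': 1.0008298068667791}
top {'K': array([[431.20796616,   0.        , 253.34996658],
       [  0.        , 431.20796616, 192.83801885],
       [  0.        ,   0.        ,   1.        ]]), 'dist': array([0.01272169, 0.        , 0.        , 0.        , 0.        ]), 'xyz': array([ 0.56529316, -0.00977961,  0.96414578]), 'rotation': array([[-0.02440094, -0.99632883,  0.08205764],
       [-0.99966056,  0.02506718,  0.0070987 ],
       [-0.00912959, -0.08185657, -0.9966023 ]])}
scene {'K': array([[464.47862887,   0.        , 242.59177273],
       [  0.        , 464.47862887, 200.03128666],
       [  0.        ,   0.        ,   1.        ]]), 'dist': array([-0.15946404,  0.        ,  0.        ,  0.        ,  0.        ]), 'xyz': array([-0.04832046,  0.35698747,  0.58539221]), 'rotation': array([[-0.51225442, -0.47905334,  0.71281366],
       [-0.85846827,  0.30982245, -0.40870806],
       [-0.02505271, -0.82129042, -0.56996001]])}
```

View pics/top0.png

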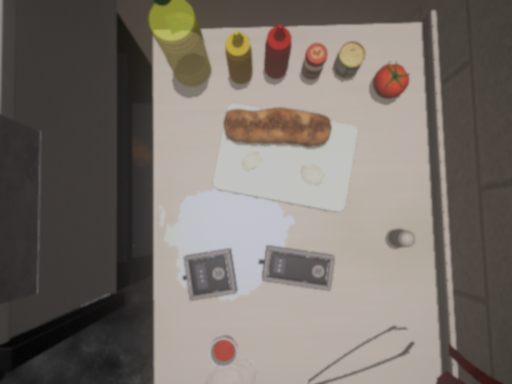

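View pics/scene0.png

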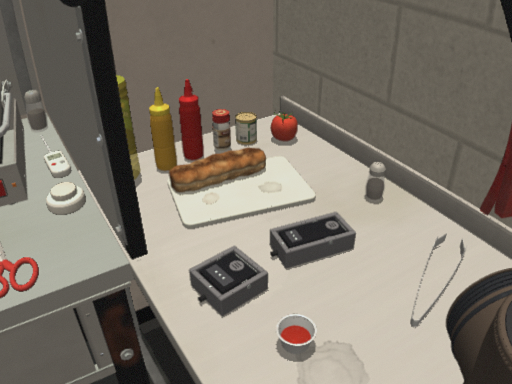

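The top view shows the long dock at about (298,267), with the pad at (318,271) and the dots at (277,264). The board is at about (287,157), the roll at (277,127) and the square dock at (210,273). The scene view shows furniture on the left, so I'll check heights along the path and enlarge both areas.

```bash
cat > h.py <<'E'
import cv2,numpy as np
from cell import *
def ray(c,uv):
    u=cv2.undistortPoints(np.array(uv,float).reshape(-1,1,2),c["K"],c["dist"]).reshape(-1,2)
    return np.c_[u,np.ones(len(u))]@np.array(c["rotation"]).T
def atz(c,uv,z):
    r=ray(c,uv); o=np.array(c["xyz"]); return o+r*((z-o[2])/r[:,2:3])
def cloud(c,d):
    v,u=np.mgrid[:d.shape[0],:d.shape[1]]
    r=ray(c,np.c_[u.ravel(),v.ravel()]); P=c["xyz"]+r*d.ravel()[:,None]
    return P.reshape(*d.shape,3)
E
python3 - <<'E'
from h import *
p=cv2.imread("pics/top0.png")
a=cv2.resize(p[235:300,170:345],None,fx=4.5,fy=4.5,interpolation=cv2.INTER_CUBIC)
b=cv2.resize(p[95:215,205:365],None,fx=2.4,fy=2.4,interpolation=cv2.INTER_CUBIC)
o=np.zeros((a.shape[0]+b.shape[0],max(a.shape[1],b.shape[1]),3),np.uint8)
o[:a.shape[0],:a.shape[1]]=cv2.convertScaleAbs(a,alpha=1.7);o[a.shape[0]:,:b.shape[1]]=b
cv2.imwrite("pics/crop1.png",o);print(o.shape,a.shape)
for n in("top","scene"):
    P=cloud(camera_model(n),np.load(f"pics/{n}0.npy")).reshape(-1,3);P=P[np.load(f"pics/{n}0.npy").ravel()>0]
    print(n)
    for x in np.arange(-.1,1.0,.1):
        print("%.1f"%x,[ (lambda q:"%4d"%(1000*q.max()) if len(q) else " .  ")(P[(abs(P[:,0]-x)<.05)&(abs(P[:,1]-y)<.05)][:,2]) for y in np.arange(-.4,.9,.1)])
E
```

```text
(580, 788, 3) (292, 788, 3)
top
-0.1 [' .  ', ' .  ', ' .  ', ' .  ', ' .  ', ' .  ', ' .  ', ' .  ', ' .  ', ' .  ', ' .  ', ' .  ', ' .  ']
0.0 [' .  ', ' .  ', ' .  ', ' .  ', ' .  ', ' .  ', ' .  ', ' .  ', '-718', '-719', '-721', '-718', '-721']
0.1 [' .  ', ' .  ', ' .  ', ' .  ', ' .  ', ' .  ', ' .  ', ' .  ', '-720', '-720', '-719', '-719', '-718']
0.2 ['  72', '   7', '  19', '  19', '   5', '   5', '   4', ' .  ', '-722', '-720', '-719', '-718', '-725']
0.3 [' 253', ' 158', '  20', '  18', '  38', '  41', '   5', ' .  ', '-721', '-718', '-727', '-724', '-729']
0.4 [' 246', '   5', '  43', '  44', '  44', '  44', ' 532', ' 520', '-723', '-724', ' .  ', ' .  ', ' .  ']
0.5 [' 258', '  91', '  43', '  45', '  44', '  45', ' 623', ' 522', '-601', ' .  ', ' .  ', ' .  ', ' .  ']
0.6 [' 269', '  88', '  17', '  17', '  18', '   8', ' 628', ' 437', '-601', ' .  ', ' .  ', ' .  ', ' .  ']
0.7 [' 282', '   5', '  49', '  57', '  18', '  17', ' 628', ' 530', '-600', ' .  ', ' .  ', ' .  ', ' .  ']
0.8 [' 294', '  61', '  59', '  64', '  65', '  56', ' 509', ' 531', '-601', ' .  ', '
[... 637 characters left out ...]
 .  ', ' .  ', ' .  ', ' .  ', ' .  ', ' .  ']
0.4 [' 445', '   3', '  41', '  42', '  42', '  42', ' 504', ' 510', ' 178', ' 130', ' .  ', ' .  ', ' .  ']
0.5 [' 435', '  89', '  42', '  42', '  42', '  43', '  38', ' 494', ' 179', ' .  ', ' .  ', ' .  ', ' .  ']
0.6 [' 414', '   1', '  14', '  14', '  14', '  14', '   2', ' 489', ' 325', ' .  ', ' .  ', ' .  ', ' .  ']
0.7 [' 394', '   2', '  52', '  55', '  48', '  16', '   2', ' 477', ' 322', ' .  ', ' .  ', ' .  ', ' .  ']
0.8 [' 377', '  60', '  55', '  61', '  61', '  55', '   2', ' 462', ' 316', ' .  ', ' .  ', ' .  ', ' .  ']
0.9 [' 359', '  77', ' 107', ' 206', ' 208', ' 246', '   1', ' 451', ' 264', ' .  ', ' .  ', ' .  ', ' .  ']
```

View pics/crop1.png

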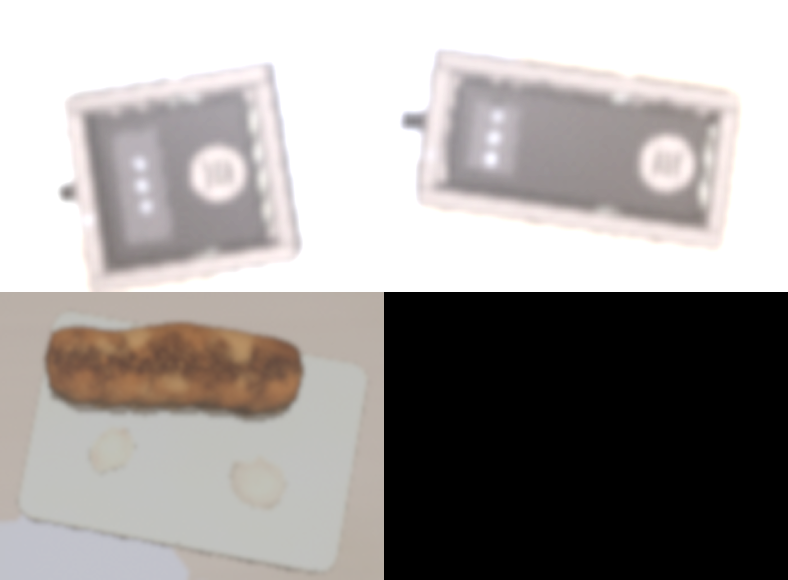

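The crop shows the long dock's corners at (437,52), (738,90), (720,247) and (420,203). Its pad is at (667,164) and its middle dot at (494,136). The near board corners are (18,517) and (335,573). Next I'll locate these points in the world and map the furniture.

```bash
python3 - <<'E'
from h import *
c=camera_model("top")
f=lambda L,s,o:[((x+.5)/s-.5+o[0],(y+.5)/s-.5+o[1]) for x,y in L]
dk=atz(c,f([(437,52),(738,90),(720,247),(420,203)],4.5,(170,235)),.04)
pd=atz(c,f([(667,164),(494,136)],4.5,(170,235)),.04)
bd=atz(c,f([(18,517-292),(335,573-292),(366,365-292),(58,313-292)],2.4,(205,95)),.013)
np.set_printoptions(precision=4,suppress=True)
print(dk,dk.mean(0),np.linalg.norm(np.diff(dk,axis=0),axis=1));print(pd,(pd[1]-pd[0]),np.linalg.norm(pd[1]-pd[0]),np.arctan2(*(pd[1]-pd[0])[1::-1]))
e=dk[0]+dk[3]-dk[1]-dk[2];print("dock yaw",np.arctan2(e[1],e[0]))
print(bd,bd.mean(0),np.linalg.norm(np.diff(bd,axis=0),axis=1)); e=bd[0]-bd[1]+bd[3]-bd[2];print("board y dir",np.arctan2(e[1],e[0])-np.pi/2)
Q=[]
for n in("top","scene"):
    d=np.load(f"pics/{n}0.npy");Q.append(cloud(camera_model(n),d)[d>0])
P=np.vstack(Q)
print("furniture x: z>.07 per (x,y 4cm): min/max z")
for x in np.arange(.2,.72,.04):
    print("%.2f"%x,[(lambda q:"%d:%d"%(1000*q.min(),1000*q.max()) if len(q) else ".")(P[(abs(P[:,0]-x)<.02)&(abs(P[:,1]-y)<.02)&(P[:,2]>-.3)][:,2]) for y in np.arange(.1,.62,.04)])
# all rot for yaw
E
```

```text
[[ 0.5268 -0.0289  0.04  ]
 [ 0.5057 -0.1701  0.04  ]
 [ 0.4331 -0.1588  0.04  ]
 [ 0.4566 -0.019   0.04  ]] [ 0.4806 -0.0942  0.04  ] [0.1428 0.0735 0.1418]
[[ 0.4721 -0.1355  0.04  ]
 [ 0.4869 -0.0546  0.04  ]] [0.0149 0.0808 0.    ] 0.08219323974878587 1.3885986350677721
dock yaw 1.4133187340099047
[[ 0.6556  0.0879  0.013 ]
 [ 0.5968 -0.202   0.013 ]
 [ 0.7896 -0.2388  0.013 ]
 [ 0.8468  0.0472  0.013 ]] [ 0.7222 -0.0764  0.013 ] [0.2958 0.1963 0.2916]
board y dir -0.1990754313600429
furniture x: z>.07 per (x,y 4cm): min/max z
0.20 ['.', '.', '.', '.', '.', '.', '.', '.', '.', '.', '.', '.', '.']
0.24 ['-4:3', '-5:4', '-4:5', '-4:3', '.', '.', '.', '.', '.', '.', '.', '.', '.']
0.28 ['-3:41', '-5:4', '-5:4', '-4:4', '.', '.', '.', '.', '.', '.', '.', '.', '.']
0.32 ['-3:38', '-4:4', '-5:4', '-25:3', '.', '.', '.', '.', '.', '.', '.', '.', '.']
0.36 ['-6:5', '-5:7', '-5:5', '-36:3', '.', '.', '.', '.', '.', '.', '.', '.', '.']
0.40 ['-4:42', '-4:41', '-5:6', '-36:3', '502:515', '.', '.', '.', '.', '.', '.', '.', '.']
0.44 ['-2:44', '-2:43', '-4:5', '-38:532', '-204:531', '-122:170', '-103:169', '-45:178', '-25:179', '5:157', '32:47', '.', '.']
0.48 ['35:45', '-3:44', '-4:4', '-36:5', '-215:521', '-270:169', '-147:170', '165:179', '164:179', '.', '.', '.', '.']
0.52 ['-3:43', '-4:45', '-5:623', '-37:4', '-34:490', '2:169', '164:169', '165:178', '165:179', '.', '.', '.', '.']
0.56 ['-6:4', '-3:5', '-4:625', '-37:5', '-32:489', '2:169', '164:169', '164:169', '165:176', '.', '.', '.', '.']
0.60 ['-5:5', '-4:5', '-4:626', '-35:4', '-32:485', '2:201', '165:323', '165:325', '164:168', '.', '.', '.', '.']
0.64 ['-4:13', '-4:4', '-4:628', '-13:4', '-32:480', '3:201', '165:323', '164:324', '165:195', '.', '.', '.', '.']
0.68 ['-4:16', '-4:6', '-4:628', '-3:5', '-33:530', '2:168', '164:321', '165:293', '164:168', '.', '.', '.', '.']
```

```bash
python3 - <<'E'
from h import *
for n in("top","scene"):
    d=np.load(f"pics/{n}0.npy");P=cloud(camera_model(n),d)[d>0]
    print(n)
    for z in np.arange(.1,1.0,.05):
        q=P[(abs(P[:,2]-z)<.025)&(P[:,0]<.75)&(P[:,1]>.08)]
        if len(q)>3: print("%.2f"%z,len(q),np.percentile(q[:,0],[0,5,50]).round(3),np.percentile(q[:,1],[0,5,50,95,100]).round(3))
E
python3 -m jog '{"slide":[[0,0,-50],[0,0,-50],[0,0,-50]],"dr":[[0,0,0],[0,0,0],[0,0,0]],"jaw":[0,0,0]}'
python3 -c "
from cell import *
s=get_state();print(s['joint_pos'].round(4),s['tcp_pos'].round(4))
import cv2
p,d=snapshot('scene');cv2.imwrite('pics/scene1.png',p[:,:,::-1])"
```

```text
top
0.10 91 [0.448 0.45  0.473] [0.271 0.272 0.272 0.273 0.274]
0.15 784 [0.432 0.457 0.589] [0.233 0.256 0.261 0.262 0.314]
0.20 1791 [0.431 0.449 0.583] [0.232 0.234 0.256 0.257 0.261]
0.25 2253 [0.431 0.448 0.58 ] [0.232 0.234 0.256 0.258 0.262]
0.30 2894 [0.431 0.45  0.586] [0.234 0.235 0.257 0.258 0.262]
0.35 3458 [0.431 0.449 0.582] [0.234 0.235 0.257 0.258 0.262]
0.40 4473 [0.432 0.449 0.582] [0.233 0.235 0.257 0.258 0.262]
0.45 3019 [0.432 0.441 0.545] [0.233 0.234 0.257 0.258 0.261]
0.50 2687 [0.42  0.437 0.484] [0.233 0.234 0.252 0.257 0.261]
0.55 1643 [0.432 0.438 0.574] [0.192 0.192 0.193 0.252 0.254]
0.60 5708 [0.511 0.519 0.586] [0.191 0.192 0.193 0.194 0.195]
0.65 130 [0.577 0.595 0.635] [0.192 0.192 0.192 0.193 0.193]
scene
0.10 3072 [0.432 0.434 0.435] [0.273 0.286 0.379 0.454 0.47 ]
0.15 13443 [0.427 0.43  0.492] [0.235 0.268 0.345 0.421 0.451]
0.20 3986 [0.427 0.429 0.598] [0.233 0.243 0.298 0.414 0.431]
0.25 2214 [0.427 0.429 0.537] [0.233 0.238 0.259 0.379 0.392]
0.30 2129 [0.427 0.428 0.491] [0.234 0.238 0.258 0.356 0.369]
0.35 2136 [0.427 0.428 0.445] [0.233 0.237 0.258 0.261 0.366]
0.40 2405 [0.426 0.428 0.449] [0.233 0.237 0.258 0.26  0.261]
0.45 2680 [0.427 0.428 0.439] [0.233 0.237 0.258 0.261 0.267]
0.50 1274 [0.416 0.418 0.43 ] [0.233 0.236 0.256 0.268 0.279]
0.55 263 [-0.003 -0.002 -0.001] [0.269 0.27  0.272 0.273 0.274]
clock: 0.4
tcp_pos: [0.267, 0.5647, 0.3828]
ee_rot: [[-0.904, 0.428, -0.001], [0.428, 0.904, -0.001], [0.0, -0.001, -1.0]]
contact_force: [0.1, 0.7, -0.2]
grip_width: 0.516
grasp_force: 0.0
[ 1.0234  0.3862  1.3302  0.      1.4262 -0.1056] [0.267  0.5647 0.3828]
```

```bash

python3 -m jog '{"slide":[[0,-50,-12],[0,-50,-12],[0,-50,-12],[0,-50,-12],[0,-50,-12],[0,0,0]],"dr":[[0,0,0],[0,0,0],[0,0,0],[0,0,0],[0,0,0],[0,0,0]],"jaw":[0,0,0,0,0,0]}'
python3 -c "
from cell import *
s=get_state();print(s['joint_pos'].round(4))"
```

```text
clock: 1.05
tcp_pos: [0.1612, 0.3418, 0.4418]
ee_rot: [[-0.904, 0.428, 0.003], [0.428, 0.904, 0.003], [-0.001, 0.004, -1.0]]
contact_force: [1.1, 0.5, -0.4]
grip_width: -0.003
grasp_force: 0.0
[ 9.5490e-01 -5.6900e-02  1.7316e+00 -1.0000e-04  1.4625e+00 -1.7410e-01]
```

View pics/scene1.png

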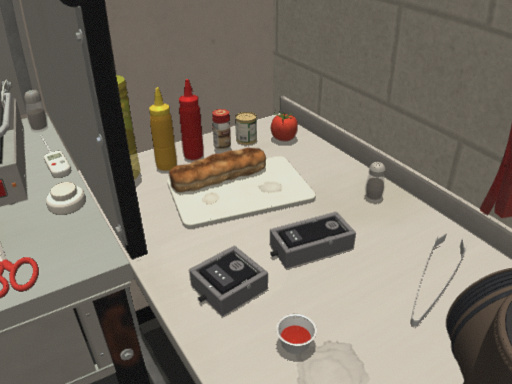

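The scene view is unchanged: docks at (313,238) and (229,279), with the panel's edge standing near (130,250). The retracted pose worked, so I'll now swing round inside the panel.

```bash

python3 -m jog '{"slide":[[-49,-3,0],[-49,-3,0],[-49,-3,0],[-49,-3,0],[-49,-3,0],[-49,-3,0],[-49,-3,0],[-49,-3,0]],"dr":[[0,0,0.131],[0,0,0.131],[0,0,0.131],[0,0,0.131],[0,0,0.131],[0,0,0.131],[0,0,0.131],[0,0,0.131]],"jaw":[0,0,0,0,0,0,0,0]}'
python3 -c "
from cell import *
s=get_state();print(s['joint_pos'].round(4))"
```

```text
clock: 1.85
tcp_pos: [0.379, 0.0355, 0.4391]
ee_rot: [[-0.076, 0.997, -0.001], [0.997, 0.076, 0.0], [0.0, -0.001, -1.0]]
contact_force: [0.3, 0.3, -0.3]
grip_width: -0.003
grasp_force: 0.0
[-8.0700e-02 -4.8700e-02  1.7310e+00  2.0000e-04  1.4602e+00 -1.5630e-01]
```

```bash

python3 -m jog '{"slide":[[-34,23,35],[-34,23,35],[-34,23,35],[-34,23,35],[0,0,0],[0,0,0],[0,0,0]],"dr":[[0,0,0],[0,0,0],[0,0,0],[0,0,0],[0,0,0.12],[0,0,0.12],[0,0,0]],"jaw":[0,0,0,0,0,0,0]}'
python3 - <<'E'
from h import *
s=get_state();c=camera_model("wrist");p,d=snapshot("wrist");np.save("pics/w1.npy",d);import pickle;pickle.dump(c,open("pics/w1.pkl","wb"))
cv2.imwrite("pics/w1.png",p[:,:,::-1]);print(s["joint_pos"].round(3),c)
E
```

```text
clock: 2.55
tcp_pos: [0.4736, -0.0815, 0.3089]
ee_rot: [[0.161, 0.987, -0.002], [0.987, -0.161, 0.001], [0.0, -0.002, -1.0]]
contact_force: [0.2, 1.0, 0.0]
grip_width: 0.002
grasp_force: 0.0
[-0.308  0.204  1.788  0.     1.152 -0.147] {'K': array([[306.24621127,   0.        , 254.53337326],
       [  0.        , 306.24621127, 193.48918987],
       [  0.        ,   0.        ,   1.        ]]), 'dist': array([-0.00912956,  0.        ,  0.        ,  0.        ,  0.        ]), 'xyz': array([ 0.48553252, -0.00877967,  0.4512705 ]), 'rotation': array([[ 0.98700088, -0.15332402, -0.04817685],
       [-0.16070262, -0.94523831, -0.28407607],
       [-0.00198292,  0.28812548, -0.95759061]])}
```

View pics/w1.png

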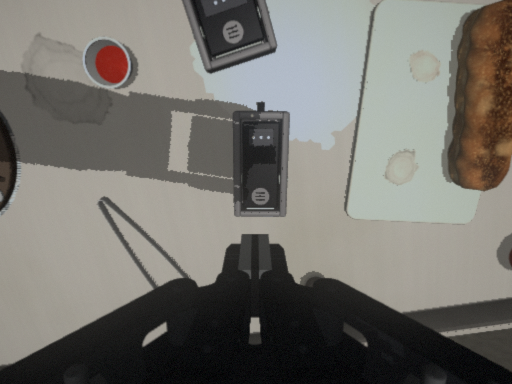

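The wrist view shows the pad at (260,196), the middle dot at (261,137) and the dock at (234–290,111–216). The board's near corner is at (348,219), and the roll's near side runs along u≈452–468. I'll enlarge the pager.

```bash
python3 - <<'E'
import cv2
p=cv2.imread("pics/w1.png")[105:223,222:302]
cv2.imwrite("pics/w1c.png",cv2.convertScaleAbs(cv2.resize(p,None,fx=5,fy=5,interpolation=cv2.INTER_CUBIC),alpha=1.8,beta=10))
E
```

```text
(no output)
```

View pics/w1c.png

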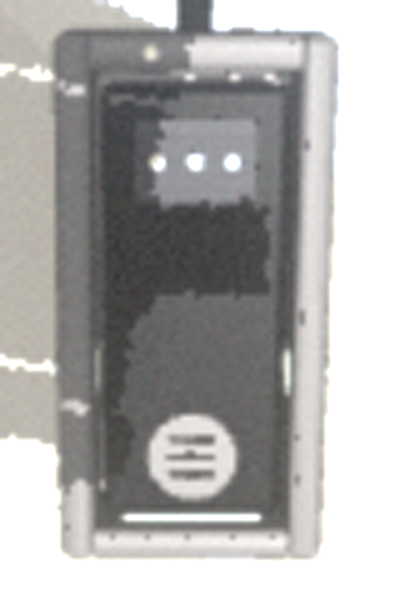

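In the crop, the pad is at (192,457), the middle dot at (195,162), and the dock corners at (58,31), (338,33), (322,556) and (62,556).

```bash
python3 - <<'E'
from h import *
import pickle
np.set_printoptions(precision=4,suppress=True)
c=pickle.load(open("pics/w1.pkl","rb"))
f=lambda L:[((x+.5)/5-.5+222,(y+.5)/5-.5+105) for x,y in L]
dk=atz(c,f([(58,31),(338,33),(322,556),(62,556)]),.04);pd=atz(c,f([(192,457),(195,162)]),.04)
e=dk[0]+dk[1]-dk[2]-dk[3];print(dk.mean(0),"yaw",np.arctan2(e[1],e[0]));print("pad",pd[0],"dot",pd[1])
e=pd[1]-pd[0];print(np.arctan2(e[1],e[0]),np.linalg.norm(e))
bd=atz(c,[(348,219),(375,2),(474,222)],.013);print(bd); e=bd[1]-bd[0];print("board yaw",np.arctan2(-e[0],e[1]))
d=np.load("pics/w1.npy");P=cloud(c,d)
u,v=260,196;print("pad depth pt",np.median(P[v-2:v+3,u-2:u+3].reshape(-1,3),0))
R=P[(d>0)&(P[:,:,2]>.03)&(P[:,:,0]>.62)&(P[:,:,2]<.08)&(P[:,:,1]<.1)&(P[:,:,1]>-.2)]
th=-.2;print("roll min along board x",np.percentile((R[:,:2]-bd[0,:2])@[np.cos(th),np.sin(th)],[0,1,5]))
E
```

```text
[ 0.4793 -0.0934  0.04  ] yaw 1.4037328541063392
pad [ 0.4718 -0.1357  0.04  ] dot [ 0.4854 -0.0547  0.04  ]
1.404795066330921 0.08208712871583337
[[ 0.5984 -0.2021  0.013 ]
 [ 0.6542  0.086   0.013 ]
 [ 0.7903 -0.2383  0.013 ]]
board yaw -0.1912296085286979
pad depth pt [ 0.4719 -0.1355  0.04  ]
roll min along board x [0.1066 0.1095 0.1128]
```

```bash

python3 -m jog '{"slide":[[-18,2,40],[-18,2,40],[-18,3,40],[0,0,40],[0,0,40],[0,0,30],[0,0,0],[0,0,0]],"dr":[[0,0,0],[0,0,0],[0,0,0],[0,0,0],[0,0,0],[0,0,0],[0,0,0],[0,0,0]],"jaw":[0,0,0,0,0,0,0,0]}'
```

```text
clock: 3.4
tcp_pos: [0.4719, -0.1356, 0.0804]
ee_rot: [[0.156, 0.988, -0.0], [0.988, -0.156, 0.0], [0.0, -0.0, -1.0]]
contact_force: [-0.8, 0.0, 0.8]
grip_width: -0.001
grasp_force: 0.0
```

```bash

python3 -m jog '{"slide":[[0,0,20],[0,0,15],[0,0,3],[0,0,2],[0,0,2],[0,0,2],[0,0,0]],"dr":[[0,0,0],[0,0,0],[0,0,0],[0,0,0],[0,0,0],[0,0,0],[0,0,0]],"jaw":[0,0,0,0,0,0,0]}'
```

```text
clock: 4.1
tcp_pos: [0.4723, -0.1364, 0.0371]
ee_rot: [[0.158, 0.987, 0.002], [0.987, -0.158, -0.001], [-0.001, 0.002, -1.0]]
contact_force: [-1.5, -4.3, 4.5]
grip_width: -0.001
grasp_force: 2.5
```

```bash

python3 -m jog '{"slide":[[0,0,2],[0,0,1],[0,0,1],[0,0,0]],"dr":[[0,0,0],[0,0,0],[0,0,0],[0,0,0]],"jaw":[0,0,0,0]}'
python3 -m jog '{"slide":[[0,0,1],[0,0,1],[0,0,0]],"dr":[[0,0,0],[0,0,0],[0,0,0]],"jaw":[0,0,0]}'
```

```text
clock: 4.5
tcp_pos: [0.4724, -0.1366, 0.0335]
ee_rot: [[0.158, 0.987, 0.003], [0.987, -0.158, -0.002], [-0.001, 0.003, -1.0]]
contact_force: [-3.5, -7.4, 11.0]
grip_width: 0.0
grasp_force: 6.6
clock: 4.8
tcp_pos: [0.4725, -0.1367, 0.0328]
ee_rot: [[0.158, 0.987, 0.004], [0.987, -0.158, -0.002], [-0.002, 0.004, -1.0]]
contact_force: [-7.9, -5.6, 34.4]
grip_width: 0.005
grasp_force: 17.2
```

It's at the stop, with the force climbing to 34 N. I'll lift, open the jaw, back off towards +x and look.

```bash

python3 -m jog '{"slide":[[0,0,-6],[0,0,-25],[0,0,-45],[0,0,-45],[0,0,-45],[0,0,-20],[0,0,0],[0,0,0]],"dr":[[0,0,0],[0,0,0],[0,0,0],[0,0,0],[0,0,0],[0,0,0],[0,0,0],[0,0,0]],"jaw":[0,0,0,72,72,72,72,72]}'
python3 - <<'E'
from h import *
s=get_state();c=camera_model("wrist");p,d=snapshot("wrist");np.save("pics/w2.npy",d);import pickle;pickle.dump(c,open("pics/w2.pkl","wb"))
cv2.imwrite("pics/w2.png",p[:,:,::-1])
P=cloud(c,d)
# pager frame cross-section
pc=np.array([.4788,-.0940]);ex=np.array([np.cos(1.404),np.sin(1.404)]);ey=np.array([-ex[1],ex[0]])
q=P[:,:,:2]-pc;X=q@ex;Y=q@ey
for x in np.arange(-.08,.081,.01):
    print("%.2f"%x,[(lambda m:"%.0f"%(1000*np.median(P[m][:,2])) if m.any() else ".")((d>0)&(abs(X-x)<.004)&(abs(Y-y)<.004)) for y in (-.032,-.024,-.018,0,.018,.024,.032)])
m=(d>0)&(P[:,:,2]>.045)&(P[:,:,2]<.09)&(abs(X)<.08)&(abs(Y)<.04)
print("raised: X",X[m].min(),X[m].max(),"Y",np.percentile(Y[m],[0,2,98,100]),"z",P[m][:,2].max())
A=np.c_[X[m],Y[m],np.ones(m.sum())];k=np.linalg.lstsq(A,P[m][:,2],rcond=None)[0];print("plane",k,np.arctan(k[0]))
E
```

```text
clock: 5.6
tcp_pos: [0.4714, -0.1355, 0.2162]
ee_rot: [[0.158, 0.987, 0.001], [0.987, -0.158, -0.0], [-0.0, 0.001, -1.0]]
contact_force: [-0.5, 0.4, -0.4]
grip_width: 0.835
grasp_force: 0.0
-0.08 ['.', '.', '.', '.', '.', '.', '.']
-0.07 ['39', '39', '39', '40', '40', '40', '39']
-0.06 ['40', '24', '24', '24', '25', '21', '40']
-0.05 ['240', '27', '28', '29', '28', '28', '40']
-0.04 ['248', '31', '32', '33', '32', '31', '239']
-0.03 ['260', '37', '294', '298', '294', '37', '278']
-0.02 ['292', '301', '308', '40', '309', '303', '40']
-0.01 ['40', '41', '43', '43', '43', '41', '39']
-0.00 ['39', '45', '47', '47', '47', '45', '40']
0.01 ['39', '49', '51', '50', '51', '50', '40']
0.02 ['39', '53', '54', '54', '54', '53', '39']
0.03 ['40', '58', '59', '59', '58', '57', '39']
0.04 ['40', '61', '62', '62', '62', '61', '40']
0.05 ['39', '65', '65', '65', '65', '65', '40']
0.06 ['40', '25', '25', '23', '22', '21', '39']
0.07 ['39', '39', '39', '39', '39', '39', '39']
0.08 ['-0', '-0', '-0', '14', '-0', '-0', '-0']
raised: X -0.009294374785558718 0.05714464584375843 Y [-0.02505248 -0.02367401  0.02369022  0.02500328] z 0.06733468136733611
plane [0.33704606 0.00164382 0.04760938] 0.3250882804487039
```

View pics/w2.png

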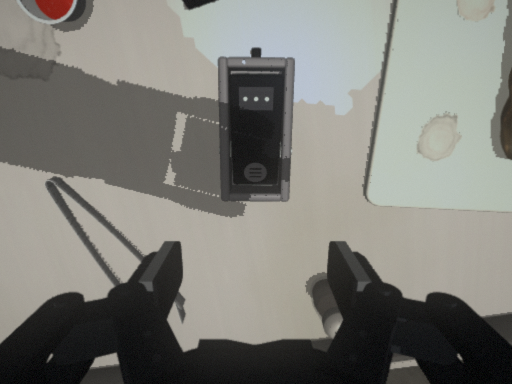

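The pager is tipped, about 0.34 rad with its end at z≈0.067, and centred across the dock. It shows at (256,60–200) in the picture, with the dots at (256,99). I'll move above the raised end, then tilt the tool square to the pager.

```bash

python3 -m jog '{"slide":[[23,0,38],[23,0,38],[24,0,38],[0,0,0],[0,0,0],[0,0,0],[0,0,0],[0,0,0]],"dr":[[0,0,0.008],[0,0,0],[0,0,0],[0,0.117,0],[0,0.117,0],[0,0.116,0],[0,0,0],[0,0,0]],"jaw":[72,72,72,72,72,72,72,72]}'
cat > rel.py <<'E'
from h import *
s=get_state();c=np.array([.4788,-.0940]);ex=np.array([np.cos(1.404),np.sin(1.404)]);ey=np.array([-ex[1],ex[0]])
R=s["ee_rot"];q=s["tcp_pos"][:2]-c
print("X %.1f Y %.1f z %.1f mm"%(1e3*q@ex,1e3*q@ey,1e3*s["tcp_pos"][2]),"tilt",np.arcsin(R[:2,2]@ex),"yaw",np.arctan2(R[1,0],R[0,0]))
t=np.r_[c+ex*.0482,.0456]; print("to target, tool mm",1e3*R.T@(t-s["tcp_pos"]))
E
python3 rel.py
```

```text
clock: 6.45
tcp_pos: [0.4824, -0.067, 0.1008]
ee_rot: [[0.159, 0.986, 0.055], [0.927, -0.168, 0.337], [0.341, -0.003, -0.94]]
contact_force: [0.1, -0.3, 0.2]
grip_width: 0.846
grasp_force: 0.0
X 27.2 Y 1.0 z 100.8 mm tilt 0.34805066477128155 yaw 1.4011044411826017
to target, tool mm [ 0.90836646  1.0939203  59.02230691]
```

```bash

python3 -m jog '{"slide":[[0.9,1.1,20],[0,0,20],[0,0,12],[0,0,7],[0,0,0],[0,0,0]],"dr":[[0,0,0],[0,0,0],[0,0,0],[0,0,0],[0,0,0],[0,0,0]],"jaw":[72,72,72,72,72,72]}'
python3 rel.py; python3 - <<'E'
from h import *
p,d=snapshot("wrist");cv2.imwrite("pics/w3.png",p[:,:,::-1])
E
```

```text
clock: 7.05
tcp_pos: [0.4878, -0.0459, 0.0471]
ee_rot: [[0.156, 0.986, 0.057], [0.926, -0.166, 0.338], [0.343, 0.0, -0.939]]
contact_force: [0.4, 0.7, -0.4]
grip_width: 0.844
grasp_force: 0.0
X 48.9 Y -0.9 z 47.1 mm tilt 0.3496863084385189 yaw 1.4042120363401915
to target, tool mm [-1.1434996  -0.91005436  1.14536431]
```

View pics/w3.png

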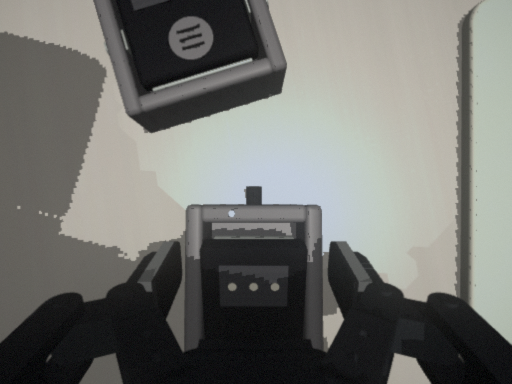

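The finger tips, at (170,265) and (340,265), straddle the pager, whose end spans (203–307,240), so it's clear to close.

```bash

python3 -m jog '{"slide":[[-1,0,2],[0,0,0],[0,0,0],[0,0,0],[0,0,0],[0,0,0],[0,0,0],[0,0,0]],"dr":[[0,0,0],[0,0,0],[0,0,0],[0,0,0],[0,0,0],[0,0,0],[0,0,0],[0,0,0]],"jaw":[72,60,50,40,40,40,40,40]}'
```

```text
clock: 7.9
tcp_pos: [0.4877, -0.0463, 0.0446]
ee_rot: [[0.156, 0.986, 0.057], [0.926, -0.166, 0.338], [0.343, 0.0, -0.939]]
contact_force: [-1.5, -1.3, 2.4]
grip_width: 0.569
grasp_force: 62.5
```

```bash

python3 -m jog '{"slide":[[1.7,0,-4.7],[3.4,0,-9.4],[7,0,-19],[10,0,-28],[10,0,-28],[10,0,-28],[0,0,0],[0,0,0]],"dr":[[0,0,0],[0,0,0],[0,0,0],[0,0,0],[0,0,0],[0,0,0],[0,0,0],[0,0,0]],"jaw":[40,40,40,40,40,40,40,40]}'
python3 - <<'E'
from h import *
p,d=snapshot("scene");cv2.imwrite("pics/s4.png",p[:,:,::-1])
c=camera_model("wrist");p,d=snapshot("wrist");P=cloud(c,d);s=get_state();R=s["ee_rot"]
L=(P-s["tcp_pos"])@R*1e3
m=(d>0)&(abs(L[:,:,1])<15)&(L[:,:,2]>-30)&(L[:,:,2]<25)&(abs(L[:,:,0])<120)
l=L[m];print(len(l))
for x in range(-80,40,8):
    q=l[abs(l[:,0]-x)<4]
    if len(q): print(x,np.median(q[:,2]).round(1),len(q))
m2=(d>0)&(abs(L[:,:,2]+17)<4)&(L[:,:,0]>12)&(L[:,:,0]<40);print("end x",L[m2][:,0].max() if m2.any() else None)
E
```

```text
clock: 8.7
tcp_pos: [0.4874, -0.0467, 0.1696]
ee_rot: [[0.156, 0.986, 0.058], [0.927, -0.166, 0.338], [0.343, 0.001, -0.94]]
contact_force: [-0.3, 0.2, -2.0]
grip_width: 0.571
grasp_force: 62.2
6644
-40 -18.6 424
-32 -18.7 817
-24 -18.8 867
-16 -19.3 871
-8 -19.5 976
0 -19.5 1038
8 -18.7 1417
16 -14.0 234
end x 12.883394036117654
```

View pics/s4.png

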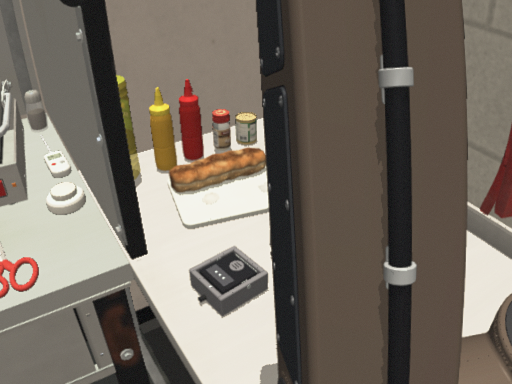

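The pager is held, with its top about 19 mm behind the TCP and parallel to the tool. The arm hides the long dock in this view, but the square dock at (229,279) and the roll at (218,170) haven't moved. Next I'll level the tool and carry the pager over the board.

```bash

python3 -m jog '{"slide":[[0,0,0],[0,0,0],[0,0,0],[0,0,0],[14,48,0],[14,48,0],[14,48,0],[13,46,0]],"dr":[[0,-0.09,0],[0,-0.09,0],[0,-0.09,0],[0,-0.08,0],[0,0,0],[0,0,0],[0,0,0],[0,0,0.028]],"jaw":[40,40,40,40,40,40,40,40]}'
python3 -m jog '{"slide":[[0,0,20],[0,0,20],[0,0,0],[0,0,0]],"dr":[[0,0,0],[0,0,0],[0,0,0],[0,0,0]],"jaw":[40,40,40,40]}'
cat > m.py <<'E'
from h import *
import sys
c=camera_model("wrist");p,d=snapshot("wrist");P=cloud(c,d);s=get_state();R=s["ee_rot"]
cv2.imwrite(f"pics/{sys.argv[1]}.png",p[:,:,::-1])
print(s["tcp_pos"].round(4),"yaw",np.arctan2(R[1,0],R[0,0]),"zdir",R[:,2].round(4))
L=(P-s["tcp_pos"])@R*1e3
l=L[(d>0)&(abs(L[:,:,1])<15)&(L[:,:,2]>-30)&(L[:,:,2]<25)&(abs(L[:,:,0])<120)]
for x in range(-80,40,8):
    q=l[abs(l[:,0]-x)<4]
    if len(q): print(x,np.median(q[:,2]).round(1),len(q))
m=(d>0)&(abs(L[:,:,2]+18)<5)&(abs(L[:,:,1])<22)
if m.any(): print("end x",np.percentile(L[m][:,0],[98,100]))
Rl=P[(d>0)&(P[:,:,2]>.03)&(P[:,:,2]<.08)&(P[:,:,0]>.68)&(abs(L[:,:,2])>30)]
B=P[(d>0)&(abs(P[:,:,2]-.013)<.006)&(P[:,:,0]>.6)];print("board top z",np.median(B[:,2]))
if len(Rl): print("roll from board near edge mm",1e3*np.percentile((Rl[:,:2]-[.6263,-.058])@[.981,-.194],[1,5]))
E
python3 m.py w5
```

```text
clock: 9.6
tcp_pos: [0.6855, -0.0235, 0.1673]
ee_rot: [[0.194, 0.981, -0.002], [0.981, -0.194, 0.001], [0.0, -0.002, -1.0]]
contact_force: [1.0, -1.3, -1.3]
grip_width: 0.566
grasp_force: 62.3
clock: 10.0
tcp_pos: [0.6837, -0.0241, 0.1281]
ee_rot: [[0.194, 0.981, -0.002], [0.981, -0.194, 0.0], [0.0, -0.002, -1.0]]
contact_force: [0.0, -0.4, -1.7]
grip_width: 0.567
grasp_force: 62.4
[ 0.684  -0.0242  0.1291] yaw 1.3757820070619249 zdir [-3.e-04  2.e-04 -1.e+00]
-40 -17.2 445
-32 -17.4 808
-24 -17.5 869
-16 -18.0 878
-8 -18.2 955
0 -18.1 1052
8 -17.4 1415
16 -12.7 227
end x [11.91457963 12.81505174]
board top z 0.012365924668928135
roll from board near edge mm [111.80896881 115.9758691 ]
```

```bash

python3 -m jog '{"slide":[[0,0,40],[0,0,35],[0,0,20],[0,0,4],[0,0,0],[0,0,0]],"dr":[[0,0,0],[0,0,0],[0,0,0],[0,0,0],[0,0,0],[0,0,0]],"jaw":[40,40,40,40,40,40]}'
python3 -m jog '{"slide":[[0,0,2],[0,0,2],[0,0,2],[0,0,0]],"dr":[[0,0,0],[0,0,0],[0,0,0],[0,0,0]],"jaw":[40,40,40,40]}'
```

```text
clock: 10.65
tcp_pos: [0.6849, -0.0243, 0.0319]
ee_rot: [[0.194, 0.981, 0.003], [0.981, -0.194, -0.0], [0.0, 0.003, -1.0]]
contact_force: [1.1, -0.1, 0.0]
grip_width: 0.57
grasp_force: 62.4
clock: 11.05
tcp_pos: [0.6839, -0.0242, 0.0239]
ee_rot: [[0.194, 0.981, -0.0], [0.981, -0.194, 0.0], [0.0, -0.0, -1.0]]
contact_force: [-0.5, 0.7, -1.7]
grip_width: 0.568
grasp_force: 62.4
```

```bash

python3 -m jog '{"slide":[[0,0,2],[0,0,1.5],[0,0,0],[0,0,0]],"dr":[[0,0,0],[0,0,0],[0,0,0],[0,0,0]],"jaw":[40,40,40,40]}'
python3 -m jog '{"slide":[[0,0,1],[0,0,0],[0,0,0]],"dr":[[0,0,0],[0,0,0],[0,0,0]],"jaw":[40,40,40]}'
python3 -m jog '{"slide":[[0,0,1],[0,0,0],[0,0,0]],"dr":[[0,0,0],[0,0,0],[0,0,0]],"jaw":[40,40,40]}'
```

```text
clock: 11.45
tcp_pos: [0.684, -0.0241, 0.0204]
ee_rot: [[0.194, 0.981, -0.0], [0.981, -0.194, 0.0], [0.0, -0.0, -1.0]]
contact_force: [-0.1, -0.2, -1.0]
grip_width: 0.568
grasp_force: 62.4
clock: 11.75
tcp_pos: [0.684, -0.0242, 0.0195]
ee_rot: [[0.194, 0.981, 0.0], [0.981, -0.194, 0.0], [0.0, 0.0, -1.0]]
contact_force: [-0.6, 0.1, -1.5]
grip_width: 0.566
grasp_force: 62.4
clock: 12.05
tcp_pos: [0.684, -0.0242, 0.0184]
ee_rot: [[0.194, 0.981, -0.0], [0.981, -0.194, 0.0], [0.0, -0.0, -1.0]]
contact_force: [-0.3, -0.3, -1.6]
grip_width: 0.567
grasp_force: 62.4
```

```bash

for i in 1 2; do :; done
python3 -m jog '{"slide":[[0,0,0.7],[0,0,0],[0,0,0]],"dr":[[0,0,0],[0,0,0],[0,0,0]],"jaw":[40,40,40]}'
python3 -m jog '{"slide":[[0,0,0.7],[0,0,0],[0,0,0]],"dr":[[0,0,0],[0,0,0],[0,0,0]],"jaw":[40,40,40]}'
python3 -m jog '{"slide":[[0,0,0.6],[0,0,0],[0,0,0]],"dr":[[0,0,0],[0,0,0],[0,0,0]],"jaw":[40,40,40]}'
```

```text
clock: 12.35
tcp_pos: [0.684, -0.0241, 0.0177]
ee_rot: [[0.194, 0.981, -0.0], [0.981, -0.194, 0.0], [0.0, -0.0, -1.0]]
contact_force: [-0.1, 0.5, -1.3]
grip_width: 0.566
grasp_force: 62.4
clock: 12.65
tcp_pos: [0.684, -0.0242, 0.017]
ee_rot: [[0.194, 0.981, 0.0], [0.981, -0.194, 0.0], [0.0, 0.0, -1.0]]
contact_force: [-0.4, 0.3, -1.1]
grip_width: 0.568
grasp_force: 62.4
clock: 12.95
tcp_pos: [0.684, -0.0242, 0.0165]
ee_rot: [[0.194, 0.981, -0.0], [0.981, -0.194, 0.0], [0.0, -0.0, -1.0]]
contact_force: [0.5, -0.1, -1.2]
grip_width: 0.571
grasp_force: 62.4
```

```bash

python3 -m jog '{"slide":[[0,0,0.7],[0,0,0],[0,0,0]],"dr":[[0,0,0],[0,0,0],[0,0,0]],"jaw":[40,40,40]}' | grep -E "tcp|cont"
python3 -m jog '{"slide":[[0,0,0.7],[0,0,0],[0,0,0]],"dr":[[0,0,0],[0,0,0],[0,0,0]],"jaw":[40,40,40]}'| grep -E "tcp|cont"
python3 m.py w6
```

```text
tcp_pos: [0.684, -0.0242, 0.0157]
contact_force: [0.5, -0.7, -0.0]
tcp_pos: [0.684, -0.0242, 0.015]
contact_force: [0.9, -0.2, -2.6]
[ 0.684  -0.0242  0.0151] yaw 1.375809432513531 zdir [ 0.e+00  1.e-04 -1.e+00]
-40 -18.2 433
-32 -18.3 828
-24 -18.4 868
-16 -19.0 874
-8 -19.1 971
0 -19.1 1034
8 -17.5 2036
16 2.7 1074
24 2.9 897
32 2.8 957
end x [11.99800702 12.81791577]
board top z 0.012441870560264329
roll from board near edge mm [74.30125433 82.53031885]
```

```bash

python3 -m jog '{"slide":[[0,0,1.5],[0,0,1],[0,0,0],[0,0,0]],"dr":[[0,0,0],[0,0,0],[0,0,0],[0,0,0]],"jaw":[40,40,40,40]}' | grep -E "tcp|cont"
python3 -m jog '{"slide":[[0,0,1],[0,0,0],[0,0,0]],"dr":[[0,0,0],[0,0,0],[0,0,0]],"jaw":[40,40,40]}'| grep -E "tcp|cont"
python3 -m jog '{"slide":[[0,0,1],[0,0,0],[0,0,0]],"dr":[[0,0,0],[0,0,0],[0,0,0]],"jaw":[40,40,40]}'| grep -E "tcp|cont"
```

```text
tcp_pos: [0.684, -0.0242, 0.0125]
contact_force: [0.1, 0.8, -1.6]
tcp_pos: [0.684, -0.0242, 0.0115]
contact_force: [-0.5, 0.3, -1.4]
tcp_pos: [0.6841, -0.0242, 0.0107]
contact_force: [0.3, 0.1, 0.8]
```

```bash
python3 -c "
from cell import *
s=get_state();print(s['ft_torque'].round(3))"
python3 -m jog '{"slide":[[0,0,0.8],[0,0,0],[0,0,0]],"dr":[[0,0,0],[0,0,0],[0,0,0]],"jaw":[40,40,40]}'| grep -E "tcp|cont"
python3 -c "
from cell import *
s=get_state();print(s['ft_torque'].round(3),s['ee_rot'][:,2])"; python3 m.py w7
python3 - <<'E'
from h import *
p,d=snapshot("scene");q=snapshot("top")[0]
o=np.hstack([cv2.resize(p[130:250,130:290],(640,480)),cv2.resize(q[100:200,210:370],None,fx=1,fy=1)[:, :160].repeat(1,0)]) if 0 else cv2.resize(p[120:255,110:290],(792,594),interpolation=cv2.INTER_CUBIC)
cv2.imwrite("pics/s7.png",o[:,:,::-1])
E
```

```text
[0.128 0.022 0.009]
tcp_pos: [0.6841, -0.0242, 0.0107]
contact_force: [-2.1, 0.8, 8.4]
[0.07  0.567 0.   ] [ 5.21543288e-04 -7.43190573e-06 -9.99999864e-01]
[ 0.6841 -0.0242  0.0107] yaw 1.3758567664657062 zdir [ 6.e-04 -0.e+00 -1.e+00]
-40 -18.2 440
-32 -18.4 817
-24 -18.5 869
-16 -19.0 883
-8 -19.2 972
0 -19.1 1034
8 -17.9 1843
16 -1.6 1114
24 -1.4 937
32 -1.6 1004
end x [11.98175729 12.86902408]
board top z 0.012443814814820542
roll from board near edge mm [74.28144234 81.26367245]
```

The fingertips have reached the board: stiff contact, with no moment from the pager's far end. The depth puts the pager about 5 mm above the board. I'll tip its far end down so it rests on the board before letting go.

```bash

python3 -m jog '{"slide":[[0,0,-3],[0,0,0],[0,0,0]],"dr":[[0,0,0],[0,0.05,0],[0,0,0]],"jaw":[40,40,40]}'| grep -E "tcp|cont"
python3 -m jog '{"slide":[[0,0,1],[0,0,0.7],[0,0,0]],"dr":[[0,0,0],[0,0,0],[0,0,0]],"jaw":[40,40,40]}'| grep -E "tcp|cont"
python3 -c "
from cell import *
s=get_state();print(s['ft_torque'].round(3))"
```

```text
tcp_pos: [0.684, -0.0248, 0.0128]
contact_force: [0.7, 0.5, -1.0]
tcp_pos: [0.6841, -0.0242, 0.0111]
contact_force: [-0.5, -1.5, 2.1]
[-0.56   0.211 -0.019]
```

The moment now shows the far end resting on the board. I'll open gently, only as far as needed.

```bash

python3 -m jog '{"slide":[[0,0,0],[0,0,0],[0,0,0],[0,0,0],[0,0,0],[0,0,0],[0,0,0],[0,0,0]],"dr":[[0,0,0],[0,0,0],[0,0,0],[0,0,0],[0,0,0],[0,0,0],[0,0,0],[0,0,0]],"jaw":[48.5,49,49.5,50,51,53,58,60]}'
python3 m.py w8
```

```text
clock: 16.45
tcp_pos: [0.684, -0.0241, 0.0111]
ee_rot: [[0.194, 0.981, 0.01], [0.98, -0.194, 0.049], [0.05, -0.0, -0.999]]
contact_force: [1.3, -0.2, -0.1]
grip_width: 0.701
grasp_force: 0.0
[ 0.6841 -0.0241  0.0111] yaw 1.375828172743915 zdir [ 0.0098  0.0491 -0.9987]
-48 -15.6 5
-40 -15.9 641
-32 -15.6 846
-24 -15.2 859
-16 -15.1 892
-8 -14.9 946
0 -14.4 1032
8 -13.1 1408
16 -0.5 1219
24 0.2 949
32 0.5 979
end x [10.06925404 12.61312278]
board top z 0.012439178974760684
roll from board near edge mm [79.85157041 86.0294228 ]
```

```bash

python3 -m jog '{"slide":[[0.5,0,-8],[1,0,-20],[2,0,-40],[2,0,-45],[2,0,-45],[-20,-30,-20],[0,0,0],[0,0,0]],"dr":[[0,0,0],[0,0,0],[0,0,0],[0,0,0],[0,0,0],[0,0,0],[0,-0.05,0],[0,0,0]],"jaw":[60,60,60,60,60,60,60,60]}'
python3 - <<'E'
from h import *
c=camera_model("wrist");p,d=snapshot("wrist");P=cloud(c,d)
t=snapshot("top")[0];s=snapshot("scene")[0]
a=cv2.resize(p,(448,336));b=cv2.resize(s[120:340,110:380],(330,269));
o=np.zeros((560,790,3),np.uint8);o[:336,:448]=a;o[:269,455:785]=b
b=cv2.resize(t[90:310,160:370],(300,280));o[275:555,460:760]=b
cv2.imwrite("pics/fin.png",o[:,:,::-1])
ny=np.array([.194,.981]);nx=np.array([.981,-.194]);q=P[:,:,:2]-[.6263,-.058];X=q@nx*1e3;Y=q@ny*1e3
for y in range(-110,80,15): print(y,[(lambda m:"%.0f"%(1e3*np.median(P[m][:,2])) if m.any() else ".")((d>0)&(abs(X-x)<3)&(abs(Y-y)<3)) for x in range(4,130,9)])
E
```

```text
clock: 17.3
tcp_pos: [0.6503, -0.039, 0.19]
ee_rot: [[0.194, 0.981, 0.002], [0.981, -0.194, -0.001], [-0.001, 0.002, -1.0]]
contact_force: [0.4, -0.4, 0.1]
grip_width: 0.703
grasp_force: 0.0
-110 ['13', '13', '13', '13', '13', '13', '13', '13', '13', '13', '13', '.', '.', '.']
-95 ['13', '13', '13', '12', '13', '13', '13', '13', '13', '12', '.', '.', '.', '.']
-80 ['13', '13', '12', '12', '12', '13', '12', '13', '13', '13', '.', '.', '.', '.']
-65 ['13', '13', '12', '24', '25', '24', '24', '24', '13', '13', '.', '.', '12', '12']
-50 ['13', '13', '13', '25', '25', '26', '26', '25', '13', '12', '12', '12', '12', '12']
-35 ['13', '13', '13', '25', '25', '26', '25', '25', '13', '12', '12', '12', '12', '12']
-20 ['13', '13', '12', '25', '25', '25', '25', '25', '12', '12', '12', '12', '12', '12']
-5 ['13', '13', '12', '25', '25', '25', '25', '25', '12', '12', '12', '12', '12', '12']
10 ['13', '13', '13', '25', '25', '25', '25', '246', '12', '12', '12', '12', '12', '12']
25 ['13', '12', '13', '25', '25', '219', '26', '249', '252', '12', '12', '12', '12', '30']
40 ['277', '13', '13', '280', '274', '266', '240', '25', '247', '12', '12', '12', '12', '42']
55 ['13', '13', '13', '23', '23', '23', '23', '23', '12', '12', '12', '12', '12', '49']
70 ['12', '13', '12', '12', '12', '12', '12', '13', '12', '12', '12', '12', '13', '51']
```

View pics/fin.png

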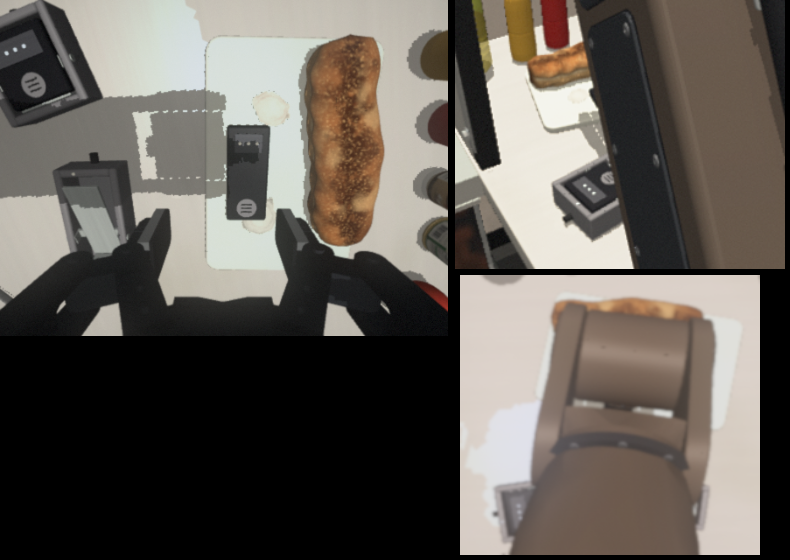

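The pager lies flat and face up at about (248,172) on the free half of the board. Its top is at 25 mm throughout, clear of the roll at (345,140), and the square pager at (30,70) is still in its dock. The gripper is clear of everything, so I'll hand in.

```bash
python3 -c "
from cell import *
print(job_done())"
```

```text
the job is handed in; nothing more can be done
None
```

The long pager was tipped out by its thumb pad and laid flat, face up, on the free half of the board. Its far end was resting on the board and its gripped end about 5 mm up when I let go. The roll and square pager were not disturbed, and the job was handed in at about 17.5 s.

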